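Cover the ring tumbler and hold its run slide at the mark

ROBOT

A 6-joint arm with a two-finger parallel gripper is mounted at the origin on the work surface. World frame = base frame: x ahead of the robot, y to its left, z up, the work surface at z = 0. Lengths are in m, angles in rad, forces in N, time in s.
With the tool pointing down it reaches from about 0.35 to 1 m from the base axis. Payload 7.1 kg.
Tool frame: the origin (TCP) lies at the very end of the fingers, on their centre line; the grasp point (between the pads) lies 19 mm behind it; z points along the fingers, y is the line along which they close (so a half turn about z gives the same grasp; the last joint's range is limited). The gripper opens to 85 mm and grips with 20 to 120 N. Pads are 22 mm wide; open, the fingers measure 114 mm over their backs; the gripper's body (76 mm by 85 mm) begins 54 mm behind the grasp point. The pads swing forward as they close: fully open they stand 13 mm farther back than shut.
Start: joints at [-1.332, 0.423, 1.63, -0, 1.089, -0.019], TCP at [0.159, -0.604, 0.231] pointing down, gripper open.
Joint ranges: [-3, 3], [-0.9, 2.11], [0.09, 2.58], [-1.31, 4.45], [0.11, 2.69], [-2.54, 2.54]. Speed limits (rad/s): [2.39, 2.39, 3.01, 3.14, 3.14, 3.14].

INTERFACE

Orientations are given as a unit quaternion [x, y, z, w].
In Python, from plant import robot gives the robot as it stands. The module is installed in compiled form; this text tells all that it offers.
- The arm moves only by the tool arm_command, never from a script. Its argument "motion" is a list of rows, each a list of 7 numbers: the closure, from -1 (fully open) to 1 (shut), then the shift along the tool's x, y, z in m, then the turn, a rotation vector about the tool's x, y, z in rad. In form: [[claw, tx, ty, tz, rx, ry, rz], ...]. A call has 1 to 10 rows; each row shifts and turns the commanded pose from where the row before left it, along the tool's axes as they then stand; what a row does not reach is not made up. A row lasts 1/8 s, in which the tool goes at most 62.5 mm and 10.7 degrees, less where a joint would pass 70% of its speed; a pose out of reach is approached as far as the arm can. A call with a gripper value outside its range is refused whole. The fingers move at their own pace and stop on an object; the grip force is fixed at half the most. Time passes only in rows, so rows that do not move let the fingers close. It gives the time, the measured TCP pose, the force, the opening and the grip force at its end, in the units of the state.
- robot.observe(): the state, without advancing time (a new reading comes with each control period).
- robot.capture(name): name is "side" or "top" or "wrist"; returns (picture, depth): 420x560x3 uint8, red, green, blue; 420x560 float32, m along the optical axis (not along the pixel's ray), 0 where there is no reading.
- robot.camera_model(name): a dict with "fx", "fy", "cx", "cy" (pixels), "D" ([k1, k2, p1, p2, k3] as OpenCV has them; the pictures are not rectified), "camera_from_world" (4x4, takes a point from world to camera coordinates); the wrist camera has in their place "hand_eye" (4x4, takes a point from camera to tool coordinates, whose origin is the TCP and whose axes are the flange's). Camera axes: x right, y down, z forward; pixel columns grow to the right and rows downward; lengths in m; the calibration is good to about 2 mm. A picture is of the moment at which its call begins: read the wrist's pose just before it. camera_model takes no time and is no camera call.
- robot.sign_off(): hands the job in; it is judged then, once.
Trained networks look in the newest picture that a camera, given by its name, has taken for a name from the list of things; names that differ only in an ending like _2 or _b are one class to them, and where a whole thing is asked for, a point or a joint stands for the part that bears it (a point fixed in the world has none). Each returns a list of dicts, best first, with "confidence" (0 to 1); they miss things now and then, are a little off and sometimes report something else, mostly with a low value. They report only what shows in the picture. A call takes as long as a camera call. They do not tell look-alikes from the thing itself.
- robot.boxes_of(camera, name): "box" ([left, top, right, bottom] in pixels, round what is visible of it).
- robot.cut_out(camera, name): "mask" (420x560 bool, what is visible of it) and "box" ([left, top, right, bottom] in pixels, round what is visible of it).
- robot.pinpoint(camera, name): "location" ([column, row] in pixels: a listed point, or the origin of a listed thing).
The state is a dict: "clock": time; "joint_positions": joint angles; "joint_vel": joint speeds; "joint_efforts": joint torques, N m; "tool_pos": TCP position; "orientation": TCP orientation; "contact_force": force on the tool from outside, world axes, zero at the start; "ft_torque": the same for the moment, N m; "finger_gap": finger opening in m; "grasp_force": force on a finger pad.
Only numpy, scipy, OpenCV 4.12 (cv2) and the standard library are available. Lean on these libraries where they do the work, as an engineer would, in place of code of your own. Each camera call takes 0.05 s, during which the arm holds its last target. There are 200 camera calls.

TASK

Get the ring tumbler running at its set speed: put the yellow cover on the white bowl so that it sits seated and level, and let go of it. Only then pull the red spring-return slide on the blue control box out until its white line lies in the green band, and keep it there: finish while still holding the slide, because it springs back if let go. The slide must not be pulled while the bowl is uncovered, and the green clip and the other things on the bench must be left where they are.

Things in the scene. Friction and masses are not known exactly. Their poses are not given: they have to be found in the camera images.
- tumbler: vibratory tumbler for polishing rings, fixed to the bench: grey round motor base 144 mm dia, 48 mm high, with an open white round bowl on it. Origin: centre of the underside, on the bench (z = 0); z up.
- rim (a point): centre of the bowl's mouth, level with the top of its rim, 118 mm above the bench. Rim: outer diameter 128 mm, inner diameter 116 mm (wall 6 mm).
- cover: the bowl's loose cover, 0.11 to 0.23 kg, lying upright on the bench: yellow round flange 130 mm dia, 5 mm thick; below it a plug 104 mm dia, 10 mm deep (lower edge chamfered 3 mm) that drops into the bowl's mouth with 6 mm play all round; on top a round black knob. Origin: centre of the plug's underside; z up. Its yaw does not matter.
- cover_seat (a point): centre of the flange's underside, 10 mm above the cover's origin; it lies on point rim when the cover is seated.
- cover_knob (a point): point on the axis of the black knob at the height to grip, 33 mm above the cover's origin. Knob: upright cylinder 26 mm dia, 32 mm high, from 15 to 47 mm above the cover's origin.
- control: hold-to-run speed control, fixed to the bench: blue box 220 mm (its x) x 64 mm (its y) x 45 mm high, slot along the top. Origin: centre of the underside. The slide is pulled along the box's own -x axis, roughly towards the robot (a cable stub is on the +x end). Its yaw varies by up to 0.4 rad either way.
- grip (a point): middle of the slide's upright red grip, at the height to grip, 81 mm above the bench; axes as the box's. Grip: plate 14 mm thick along the box's x, 28 mm along y, from 51 to 103 mm above the bench, free on all sides. Under it a black foot plate (22 mm along x, 52 mm along y, top at 51 mm). At rest it stands 30 mm to +x from the box's centre.
- pointer (a point): middle of the white line (4 mm wide) across the slide's black foot plate, directly below point grip, 51 mm above the bench; axes as the box's.
- mark (a point): middle of the green set-point clip that straddles the box, 51 mm above the bench; axes as the box's. Its green band is 14 mm wide along the box's x, 7 mm either side of this point. Stiff (60 N to shift); rises 6 mm above the box top, 27 to 37 mm either side of its middle line. Set 40 to 65 mm along the pull from the slide's rest position.
- slide (a joint): pull of the slide in m: 0 at rest, grows as it is pulled along the box's -x, stop at 0.085. A spring returns it: about 4 N at rest growing by 1 N per cm, 8 to 11 N at the mark, with light damping (12 N s/m). Let go, it runs back to 0.
- jar: small amber glass jar with metal cap, 38 dia x 48 high (mm), loose bystander on the bench; origin at the centre of its underside. Leave it alone.
- screwdriver: screwdriver, 150 long, lying flat (mm), loose bystander on the bench; origin at the centre of its underside (midway along it). Leave it alone.
- domer: brass doming block, 50 cube (mm), loose bystander on the bench; origin at the centre of its underside. Leave it alone.
- mallet: small hammer, 220 long, lying flat (mm), loose bystander on the bench; origin at the centre of its underside (midway along it). Leave it alone.
- dish: white ceramic dish, 80 dia x 30 high (mm), loose bystander on the bench; origin at the centre of its underside. Leave it alone.
- mandrel: upright steel ring mandrel, tapered, 44 dia foot, 172 high (mm), loose bystander on the bench; origin at the centre of its underside. Leave it alone.
- crock: terracotta cup, 70 dia x 60 high (mm), loose bystander on the bench; origin at the centre of its underside. Leave it alone.
Mind the look-alikes: they are no part of the job. Several things have the shape of the cover; the one meant has the colours described above.

How it is judged:
On the way, in this order (a step that is already met when the one before it is completed fails the run):
1. the cover sits seated and level on the bowl and is released (horizontal distance between cover_seat and rim below 0.008 m and z of cover_seat in the frame of rim between -0.004 and 0.003 m and angle between cover's own z axis and vertical below 0.05 rad and contact force between the fingers and cover below 0.1 N), for 0.3 s.
2. the slide is held by the fingers with its white line in the green band (x of pointer in the frame of mark between -0.007 and 0.007 m and contact force between the fingers and slide above 2 N), for 0.3 s.
At the end, for the whole second after the job is handed in: Cover on the bowl, not touched: flange centre within 8 mm of the rim centre, its underside 3 mm above to 4 mm below the rim, tilt under 0.05 rad, still. White line within 7 mm of the green band's middle, at rest, the fingers pressing the slide with over 2 N (program ends holding) (all of step 1 and all of step 2 and velocity of joint slide between -0.01 and 0.01 m/s and linear speed of cover below 0.02 m/s); the arm keeps its last pose, push and grip.
It fails at once if the slide is pulled more than 15 mm while the cover is not on the bowl (value of joint slide above 0.015 m and (horizontal distance between cover_seat and rim above 0.012 m or z of cover_seat in the frame of rim above 0.008 m)).
It fails at once if one of the other things on the bench is moved more than 25 mm (distance of any of jar, screwdriver, domer, mallet, dish, mandrel, crock from where it was at the start of the episode above 0.025 m).
It fails at once if the green clip is shifted more than 5 mm (distance of mark from where it was at the start of the episode above 0.005 m).
It also fails if it takes over 56 s, if anything falls off the work surface, if the arm or the gripper's body presses on something with over 40 N, if the wrist force passes 120 N, or if a joint passes its speed limit or range.

## Working session

There is one attempt and no reset: what is moved stays moved. The work goes in short steps, Python scripts to look and compute and a tool call to move; the robot and the scene stay as the last step left them, time stands still between calls to the robot, and variables do not carry over. Pictures are saved under pics/ and viewed, at most 10 in all, crops included, and the job is handed in when it is done.

Besides the shell and the picture viewer there is one more tool, called after "Emit:" as name([rows], argument=value, ...), one row to a line, values as JSON. arm_command: Moves the arm, as the interface text tells. Its arguments: {"type":"object","properties":{"motion":{"type":"array","items":{"type":"array","items":{"type":"number"}}}},"required":["motion"]}

```bash
mkdir -p pics; cat > h.py <<'E'
import numpy as np, cv2
from plant import robot
from scipy.spatial.transform import Rotation as R
def model(c,st=None):
    m=robot.camera_model(c); K=np.array([[m['fx'],0,m['cx']],[0,m['fy'],m['cy']],[0,0,1.]])
    if 'hand_eye' in m:
        st=st or robot.observe(); T=np.eye(4); T[:3,:3]=R.from_quat(st['orientation']).as_matrix(); T[:3,3]=st['tool_pos']
        W=T@np.array(m['hand_eye'])
    else: W=np.linalg.inv(np.array(m['camera_from_world']))
    return K,np.array(m['D']),W
def ray(M,px):
    K,D,W=M; p=cv2.undistortPoints(np.array(px,float).reshape(-1,1,2),K,D).reshape(-1,2)
    d=np.c_[p,np.ones(len(p))]@W[:3,:3].T
    return W[:3,3],d
def pts(M,px,z):  # depth -> world
    o,d=ray(M,px); return o+d*np.asarray(z).reshape(-1,1)
def onz(M,px,z):
    o,d=ray(M,px); return o+d*((z-o[2])/d[:,2:3])
def tri(obs): # list of (M,px)
    A=np.zeros((3,3));b=np.zeros(3);r=[]
    for M,px in obs:
        o,d=ray(M,px); d=d[0]/np.linalg.norm(d[0]); P=np.eye(3)-np.outer(d,d); A+=P;b+=P@o;r.append((o,P))
    x=np.linalg.solve(A,b); return x,[round(float(np.linalg.norm(P@(x-o)))*1000,1) for o,P in r]
E
cat > a.py <<'E'
from h import *
Ms={}
for c in ('side','top'):
    p,d=robot.capture(c); cv2.imwrite(f'pics/{c}0.png',p[:,:,::-1]); np.savez(f'{c}0.npz',p=p,d=d); Ms[c]=model(c)
    print(c,Ms[c][2][:3,3].round(2))
    for n in ('cover_knob','cover_seat','rim','grip','pointer','mark','control'):
        for q in robot.pinpoint(c,n)[:4]:
            l=q['location']; i=np.clip(np.round(l).astype(int),0,[559,419]); z=d[i[1],i[0]]
            print(n,np.round(l,1),round(q['confidence'],2),pts(Ms[c],l,z)[0].round(3),p[i[1],i[0]])
print(robot.observe())
E
python3 a.py
```

```text
side [ 0.41 -0.56  0.88]
cover_knob [243.7 151.8] 0.93 [0.477 0.315 0.047] [35 32 32]
cover_knob [291.8 117.9] 0.7 [0.638 0.429 0.049] [54 49 49]
cover_knob [330.8 241.8] 0.7 [ 0.627 -0.039  0.069] [141  28  21]
cover_knob [228.  272.5] 0.67 [ 0.388 -0.061  0.049] [50 47 48]
cover_seat [230.4 275.5] 0.96 [ 0.392 -0.061  0.035] [24 24 23]
cover_seat [244.6 157.1] 0.94 [0.478 0.315 0.027] [22 26 15]
cover_seat [291.3 127.6] 0.69 [0.634 0.417 0.022] [38 26 26]
cover_seat [184.2 167.4] 0.63 [0.308 0.313 0.022] [34 32 32]
rim [278.3 383.4] 0.82 [ 0.449 -0.329  0.094] [226 223 205]
grip [333.3 234.8] 0.5 [ 0.63  -0.04   0.097] [142  25  16]
grip [244.9 157.8] 0.49 [0.478 0.312 0.026] [46 40 27]
pointer [331.4 243.9] 0.75 [ 0.629 -0.04   0.062] [142  26  26]
pointer [335.1 160.8] 0.71 [0.73  0.268 0.008] [237 235 220]
pointer [315.3 252.3] 0.38 [ 0.591 -0.045  0.046] [ 48  86 131]
mark [303.5 237.7] 0.52 [ 0.573 -0.     0.047] [ 48  83 127]
control [315.7 251.7] 0.69 [ 0.591 -0.045  0.048] [ 47  85 130]
top [0.4  0.05 1.28]
cover_knob [307.6 270.5] 0.8 [ 0.385 -0.045  0.047] [62 53 54]
cove
[... 804 characters left out ...]
nt_positions': array([-1.33199961e+00,  4.23068955e-01,  1.62988975e+00, -2.54813290e-06,
        1.08860341e+00, -1.90175444e-02]), 'joint_vel': array([-0.00101696,  0.00068821,  0.00024696, -0.00140927,  0.0016161 ,
       -0.00022475]), 'joint_efforts': array([ 4.42042528e-04, -5.57273233e+01, -2.82133484e+01,  1.40953025e-04,
        6.63581195e-04,  2.45870899e-05]), 'tool_pos': array([ 0.15936637, -0.60433158,  0.2313425 ]), 'orientation': array([9.91702899e-01, 1.28551004e-01, 5.52710077e-07, 1.53023158e-05]), 'contact_force': array([-0.31745251,  0.35394099,  0.31834306]), 'ft_torque': array([0.01423965, 0.02659954, 0.02833609]), 'grasp_force': 0.0, 'finger_gap': 0.08509397997440604}
```

```bash
python3 -c "
import cv2,numpy as np
a=cv2.imread('pics/top0.png');b=cv2.imread('pics/side0.png')
cv2.imwrite('pics/topv.png',cv2.resize(a,(800,600)));cv2.imwrite('pics/sidev.png',cv2.resize(b,(800,600)))"
```

```text
(no output)
```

View pics/topv.png

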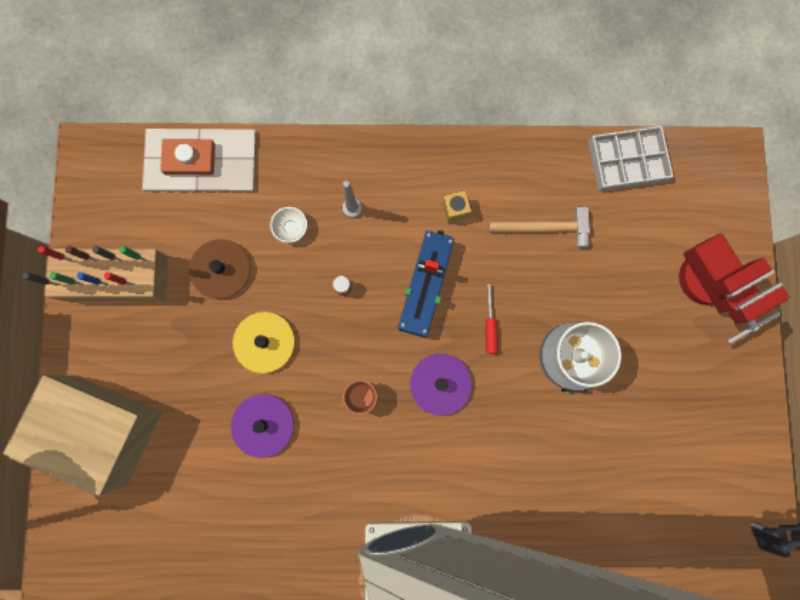

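View pics/sidev.png

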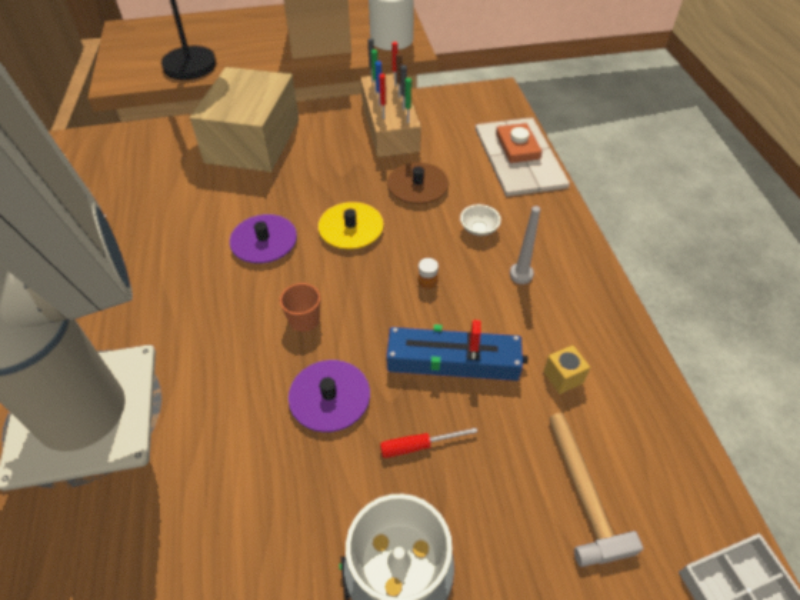

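The top view (800x600) shows four cover-shaped things:
- yellow at (263,342)
- purple at (263,425)
- purple at (441,384)
- brown at (220,268)

Only the yellow one with a black knob fits the description. It is at native pixel (184,239) in top and (245,157) in side. The bowl is at (588,355), the control at (427,283) and the red grip at (431,266). The green clips are at (408,291) and (437,299).

```bash
cat > b.py <<'E'
from h import *
from scipy.optimize import least_squares
def circ(P):
    f=least_squares(lambda v:np.hypot(P[:,0]-v[0],P[:,1]-v[1])-v[2],[*P[:,:2].mean(0),.06],loss='soft_l1',f_scale=.002); return f.x.round(4)
def comp(m,px=None):
    n,l,s,c=cv2.connectedComponentsWithStats(m.astype(np.uint8)); k=1+np.argmax(s[1:,4]); return l==k
for c in ('top','side'):
    f=np.load(c+'0.npz'); p,d=f['p'],f['d']; M=model(c)
    vv,uu=np.mgrid[:420,:560]; X=pts(M,np.c_[uu.ravel(),vv.ravel()],d.ravel()).reshape(420,560,3); X[d==0]=9
    hsv=cv2.cvtColor(p,cv2.COLOR_RGB2HSV); H,S,V=[hsv[...,i].astype(int) for i in range(3)]
    y=comp((H>22)&(H<35)&(S>150)&(V>90)&(abs(X[...,1]-.315)<.12)&(abs(X[...,0]-.48)<.12))
    cn=max(cv2.findContours(y.astype(np.uint8),0,1)[0],key=len).reshape(-1,2)
    print(c,'flange z',np.median(X[y][:,2]).round(4),'circ z.0125 outer',circ(onz(M,cn,.013 if c=='side' else .015)))
    k=(V<75)&(np.hypot(X[...,0]-.48,X[...,1]-.32)<.035)&(X[...,2]>.042)&(X[...,2]<.06)
    print(' knobtop',X[k].mean(0).round(4),k.sum(), np.c_[uu[k],vv[k]].mean(0))
    r=(np.hypot(X[...,0]-.45,X[...,1]+.345)<.09)&(X[...,2]>.108)&(X[...,2]<.128)
    if r.sum(): print(' rim z',np.percentile(X[r][:,2],[50,90,98]).round(4),circ(X[r]),r.sum())
    b=(H>98)&(H<122)&(S>110)&(X[...,2]>.035)&(X[...,2]<.055)&(abs(X[...,0]-.58)<.15)&(abs(X[...,1])<.12)
    (q,s,a)=cv2.minAreaRect(X[b][:,:2].astype(np.float32)*1000); print(' box',np.round(q,1),np.round(s,1),a,np.median(X[b][:,2]).round(4),b.sum())
    g=(H>55)&(H<90)&(S>120)&(V>60)&(abs(X[...,0]-.57)<.12)&(abs(X[...,1])<.1)
    n,l,st,ce=cv2.connectedComponentsWithStats(g.astype(np.uint8))
    for i in range(1,n):
        if st[i,4]>4: print(' green',st[i,4],ce[i].round(1),X[l==i].mean(0).round(4),'at z.051',onz(M,ce[i],.051)[0].round(4))
    rr=((H<8)|(H>172))&(S>150)&(abs(X[...,0]-.62)<.06)&(abs(X[...,1]+.03)<.06)
    t=rr&(X[...,2]>.095); print(' grip top',X[t].mean(0).round(4),t.sum(),'all',X[rr].mean(0).round(4))
    w=(S<60)&(V>150)&(abs(X[...,0]-.62)<.05)&(abs(X[...,1]+.03)<.05)&(X[...,2]>.04)&(X[...,2]<.065)
    if w.sum(): print(' white',X[w].mean(0).round(4),w.sum())
a=cv2.imread('pics/top0.png')[190:310,120:345]; b=cv2.imread('pics/top0.png')[150:250,270:330]
cv2.imwrite('pics/crop1.png',np.hstack([cv2.resize(a,(480,256),interpolation=2),cv2.resize(b,(154,256),interpolation=2)]))
print(robot.camera_model('wrist')['hand_eye'])
E
python3 b.py
```

```text
top flange z 0.0154 circ z.0125 outer [0.4797 0.3265 0.0622]
 knobtop [0.4789 0.325  0.0474] 54 [182.16666667 238.62962963]
 rim z [0.1171 0.1209 0.1224] [ 0.4487 -0.332   0.0601] 371
 box [602.6 -18.6] [ 61.4 218.9] 73.90457916259766 0.0452 1099
 green 16 [285.5 204. ] [0.582  0.02   0.0498] at z.051 [0.5818 0.02   0.051 ]
 green 17 [305.6 209.5] [ 0.5653 -0.0401  0.0495] at z.051 [ 0.5651 -0.04    0.051 ]
 grip top [ 0.6309 -0.0263  0.1023] 45 all [ 0.6293 -0.0258  0.0933]
 white [ 0.6362 -0.0126  0.053 ] 7
side flange z 0.0176 circ z.0125 outer [0.4803 0.3288 0.0635]
 knobtop [0.4794 0.3203 0.0479] 35 [244.42857143 150.08571429]
 rim z [0.119  0.121  0.1221] [ 0.4491 -0.3352  0.0597] 1007
 box [603.3 -21.8] [ 62.4 216.8] 73.64633178710938 0.0469 1689
 green 18 [306.  229.4] [0.5832 0.0179 0.0522] at z.051 [0.5835 0.0187 0.051 ]
 green 64 [304.5 253.8] [ 0.5656 -0.0433  0.0448] at z.051 [ 0.5644 -0.0472  0.051 ]
 grip top [ 0.6312 -0.0302  0.1034] 78 all [ 0.6297 -0.034   0.0905]
[[-1.76468890e-04 -9.62493396e-01 -2.71305053e-01  6.80530386e-02]
 [ 9.99998992e-01  2.12413778e-04 -1.40401207e-03 -3.80846656e-04]
 [ 1.40898128e-03 -2.71305027e-01  9.62492388e-01 -1.42437362e-01]
 [ 0.00000000e+00  0.00000000e+00  0.00000000e+00  1.00000000e+00]]
```

View pics/crop1.png

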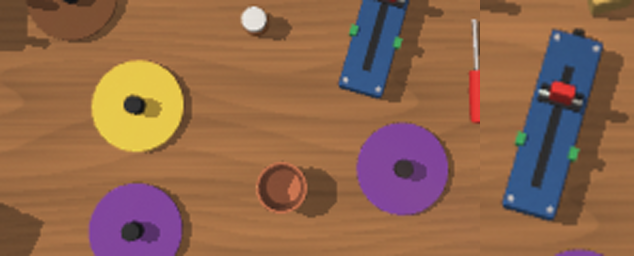

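The crop confirms the yellow flange with black knob. Both views agree: cover ≈ (0.48,0.325) with knob top at 0.047, rim ≈ (0.449,-0.334,0.118), box yaw ≈ -0.28, and slide-to-mark distance ≈ 59 mm. All of these match the text.

```bash
cat > plan.py <<'E'
import sys,json
from h import *
# usage: plan.py claw x,y,z,ang [x,y,z,ang ...] ; helper: works out tool-axis shifts, <=0.06 m and <=0.175 rad per row
st=robot.observe(); Rm=R.from_quat(st['orientation']).as_matrix(); p=np.array(st['tool_pos']); a=np.arctan2(Rm[1,0],Rm[0,0])
print('at',p.round(4),'ang',round(a,4),'tilt',(Rm[:2,2]).round(4),'F',st['contact_force'].round(1),'t',st['clock'])
step=float(sys.argv[1])
for w in sys.argv[2:]:
    *t,b=map(float,w.split(',')); t=np.array(t); n=int(np.ceil(max(np.linalg.norm(t-p)/step,abs(b-a)/.175,1)))
    print('->',w,n,'rows')
    dp=(t-p)/n; da=(b-a)/n
    for i in range(n):
        c,s=np.cos(a),np.sin(a); v=[c*dp[0]+s*dp[1],s*dp[0]-c*dp[1],-dp[2]]
        print([round(x,4) for x in v],round(-da,3)); p=p+dp; a+=da
E
python3 plan.py 0.06 0.42,-0.3,0.24,1.29 0.5,-0.02,0.22,1.29 0.48,0.325,0.17,1.29
```

```text
at [ 0.1594 -0.6043  0.2313] ang 0.2578 tilt [ 0. -0.] F [-0.3  0.4  0.3] t 0.8
-> 0.42,-0.3,0.24,1.29 7 rows
[np.float64(0.0471), np.float64(-0.0325), np.float64(-0.0012)] -0.147
[np.float64(0.0514), np.float64(-0.0253), np.float64(-0.0012)] -0.147
[np.float64(0.0545), np.float64(-0.0175), np.float64(-0.0012)] -0.147
[np.float64(0.0565), np.float64(-0.0093), np.float64(-0.0012)] -0.147
[np.float64(0.0572), np.float64(-0.0009), np.float64(-0.0012)] -0.147
[np.float64(0.0567), np.float64(0.0076), np.float64(-0.0012)] -0.147
[np.float64(0.055), np.float64(0.0158), np.float64(-0.0012)] -0.147
-> 0.5,-0.02,0.22,1.29 5 rows
[np.float64(0.0582), np.float64(-0.0001), np.float64(0.004)] -0.0
[np.float64(0.0582), np.float64(-0.0001), np.float64(0.004)] -0.0
[np.float64(0.0582), np.float64(-0.0001), np.float64(0.004)] -0.0
[np.float64(0.0582), np.float64(-0.0001), np.float64(0.004)] -0.0
[np.float64(0.0582), np.float64(-0.0001), np.float64(0.004)] -0.0
-> 0.48,0.325,0.17,1.29 6 rows
[np.float64(0.0543), np.float64(-0.0191), np.float64(0.0083)] -0.0
[np.float64(0.0543), np.float64(-0.0191), np.float64(0.0083)] -0.0
[np.float64(0.0543), np.float64(-0.0191), np.float64(0.0083)] -0.0
[np.float64(0.0543), np.float64(-0.0191), np.float64(0.0083)] -0.0
[np.float64(0.0543), np.float64(-0.0191), np.float64(0.0083)] -0.0
[np.float64(0.0543), np.float64(-0.0191), np.float64(0.0083)] -0.0
```

Emit:
arm_command([
  [-1,0.047,-0.033,-0.001,0,0,-0.147],
  [-1,0.051,-0.025,-0.001,0,0,-0.147],
  [-1,0.055,-0.018,-0.001,0,0,-0.147],
  [-1,0.057,-0.009,-0.001,0,0,-0.147],
  [-1,0.057,-0.001,-0.001,0,0,-0.147],
  [-1,0.057,0.008,-0.001,0,0,-0.147],
  [-1,0.055,0.016,-0.001,0,0,-0.147],
  [-1,0.058,0,0.004,0,0,0],
  [-1,0.058,0,0.004,0,0,0],
  [-1,0,0,0,0,0,0],
])

```text
clock: 2.05
tool_pos: [0.4541, -0.185, 0.2301]
orientation: [0.799, 0.602, 0.0, -0.0]
contact_force: [0.0, 0.0, 0.0]
finger_gap: 0.0854
grasp_force: 0.0
```

```bash
python3 plan.py 0.06 0.5,-0.02,0.22,1.29 0.48,0.325,0.17,1.29 | grep -v '^$' | sed 's/np.float64//g' | sort -u | head -8
```

```text
-> 0.48,0.325,0.17,1.29 6 rows
-> 0.5,-0.02,0.22,1.29 3 rows
[(0.0543), (-0.0191), (0.0083)] -0.0
[(0.0571), (-0.0004), (0.0034)] 0.001
[(0.0571), (-0.0005), (0.0034)] 0.001
at [ 0.4541 -0.185   0.2301] ang 1.2919 tilt [-0.0005  0.0007] F [0. 0. 0.] t 2.05
```

Emit:
arm_command([
  [-1,0.057,0,0.003,0,0,0],
  [-1,0.057,0,0.003,0,0,0],
  [-1,0.057,0,0.003,0,0,0],
  [-1,0.054,-0.019,0.008,0,0,0],
  [-1,0.054,-0.019,0.008,0,0,0],
  [-1,0.054,-0.019,0.008,0,0,0],
  [-1,0.054,-0.019,0.008,0,0,0],
  [-1,0.054,-0.019,0.008,0,0,0],
  [-1,0.054,-0.019,0.008,0,0,0],
  [-1,0,0,0,0,0,0],
])

```text
clock: 3.3
tool_pos: [0.4831, 0.3216, 0.1728]
orientation: [0.799, 0.601, 0.0, -0.0]
contact_force: [0.6, -0.3, -0.6]
finger_gap: 0.0856
grasp_force: 0.0
```

```bash
cat > w.py <<'E'
from h import *
from b2 import circ,comp
st=robot.observe(); p,d=robot.capture('wrist'); M=model('wrist',st); np.savez('w.npz',p=p,d=d)
vv,uu=np.mgrid[:420,:560]; X=pts(M,np.c_[uu.ravel(),vv.ravel()],d.ravel()).reshape(420,560,3); X[d==0]=9
H,S,V=[cv2.cvtColor(p,cv2.COLOR_RGB2HSV)[...,i].astype(int) for i in range(3)]
y=comp((H>22)&(H<35)&(S>150)&(V>90)); r=V*0
cn=max(cv2.findContours(y.astype(np.uint8),0,1)[0],key=len).reshape(-1,2)
cn=cn[(cn.min(1)>3)&(cn[:,0]<556)&(cn[:,1]<416)]
print('flange',np.median(X[y][:,2]).round(4),circ(onz(M,cn,.015)),len(cn))
k=(V<90)&(S<90)&(X[...,2]>.04)&(X[...,2]<.055)&(np.hypot(X[...,0]-.48,X[...,1]-.325)<.04)
print('knobtop',X[k].mean(0).round(4),k.sum(),circ(X[k]) if 0 else (X[k].min(0)+X[k].max(0))/2)
cv2.imwrite('pics/w1.png',p[:,:,::-1]); print(st['tool_pos'],st['clock'])
E
sed -n '/^from/,/return l==k/p' b.py > b2.py; python3 w.py; python3 - <<'E'
from h import *
for q in robot.pinpoint('wrist','cover_knob')[:2]: print(q['location'],q['confidence'],onz(model('wrist'),q['location'],.033))
E
```

```text
flange 0.0148 [0.4794 0.3266 0.064 ] 390
knobtop [0.4799 0.3279 0.0466] 687 [0.47972025 0.32736207 0.0445624 ]
[0.48307927 0.32156399 0.17284276] 3.3
[432.5, 23.1] 0.96 [[0.63710736 0.42100076 0.033     ]]
[97.3, 246.1] 0.92 [[0.30583961 0.32162581 0.033     ]]
```

View pics/w1.png

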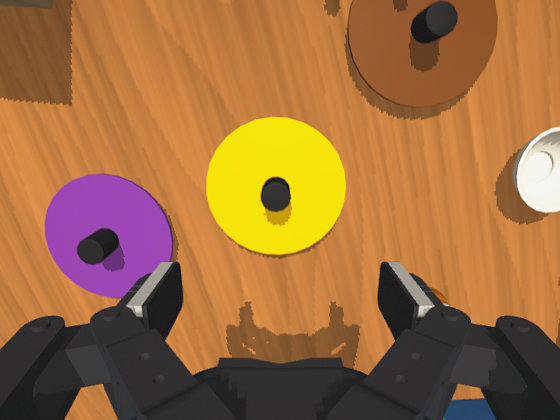

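Wrist view: the yellow cover is centred at (277,187), its knob at (276,194), and the fingers straddle it. The flange fit gives radius 64 mm and z 15 mm, with the centre at (0.4797, 0.327). I'm going down onto the knob.

```bash
python3 plan.py 0.05 0.4797,0.327,0.08,1.29 0.4797,0.327,0.021,1.29
```

```text
at [0.4831 0.3185 0.1731] ang 1.2876 tilt [-0.0003 -0.0006] F [-0.4 -0.   0.2] t 3.4
-> 0.4797,0.327,0.08,1.29 2 rows
[np.float64(0.0036), np.float64(-0.0028), np.float64(0.0465)] -0.001
[np.float64(0.0036), np.float64(-0.0028), np.float64(0.0465)] -0.001
-> 0.4797,0.327,0.021,1.29 2 rows
[np.float64(0.0), np.float64(-0.0), np.float64(0.0295)] -0.0
[np.float64(0.0), np.float64(-0.0), np.float64(0.0295)] -0.0
```

Emit:
arm_command([
  [-1,0.004,-0.003,0.046,0,0,0],
  [-1,0.004,-0.003,0.046,0,0,0],
  [-1,0,0,0.03,0,0,0],
  [-1,0,0,0.015,0,0,0],
  [-1,0,0,0.014,0,0,0],
  [-1,0,0,0,0,0,0],
])

```text
clock: 4.15
tool_pos: [0.4795, 0.3276, 0.0221]
orientation: [0.8, 0.6, -0.0, -0.0]
contact_force: [-0.4, 0.3, -0.3]
finger_gap: 0.0854
grasp_force: 0.0
```

Emit:
arm_command([
  [1,0,0,0,0,0,0],
  [1,0,0,0,0,0,0],
  [1,0,0,0,0,0,0],
  [1,0,0,0,0,0,0],
  [1,0,0,0,0,0,0],
  [1,0,0,0,0,0,0],
])

```text
clock: 4.9
tool_pos: [0.4797, 0.3285, 0.0231]
orientation: [0.8, 0.6, 0.001, 0.0]
contact_force: [-0.8, -0.6, 5.2]
finger_gap: 0.0242
grasp_force: 58.6
```

Emit:
arm_command([
  [1,0,0,-0.02,0,0,0],
  [1,0,0,-0.03,0,0,0],
  [1,0,0,-0.05,0,0,0],
  [1,0,0,-0.05,0,0,0],
  [1,0,0,-0.05,0,0,0],
  [1,0,0,-0.04,0,0,0],
  [1,0,0,0,0,0,0],
])

```text
clock: 5.78
tool_pos: [0.4808, 0.3292, 0.2671]
orientation: [0.8, 0.6, 0.004, 0.0]
contact_force: [-0.1, -0.5, -1.1]
finger_gap: 0.0245
grasp_force: 59.0
```

```bash
python3 plan.py 0.05 0.5,-0.02,0.265,1.29 0.449,-0.3335,0.23,1.29 0.449,-0.3335,0.15,1.29| sed 's/np.float64//g' | uniq -c; python3 - <<'E'
from h import *
p,d=robot.capture('side'); cv2.imwrite('pics/s1.png',p[:,:,::-1]); print(robot.observe()['finger_gap'],robot.observe()['grasp_force'])
E
```

```text
1 at [0.4808 0.3292 0.2671] ang 1.2869 tilt [0.0067 0.0044] F [-0.1 -0.5 -1.1] t 5.775
      1 -> 0.5,-0.02,0.265,1.29 7 rows
      3 [(-0.0471), (0.0166), (0.0003)] -0.0
      1 [(-0.0471), (0.0165), (0.0003)] -0.0
      3 [(-0.0472), (0.0165), (0.0003)] -0.0
      1 -> 0.449,-0.3335,0.23,1.29 7 rows
      7 [(-0.0451), (0.0054), (0.005)] -0.0
      1 -> 0.449,-0.3335,0.15,1.29 2 rows
      2 [(-0.0), (-0.0), (0.04)] -0.0
0.024046904331369405 58.99886727333069
```

View pics/s1.png

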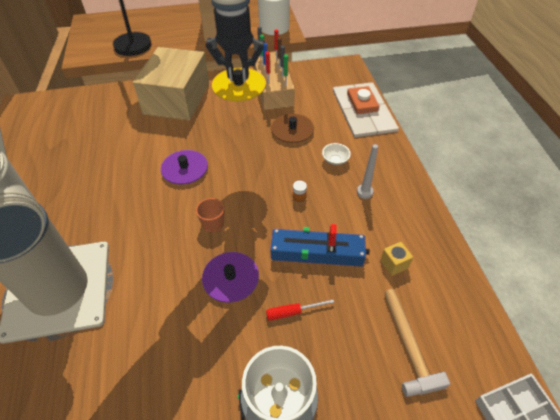

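The side view shows the yellow cover held level at (238,83) and everything else in place. I'm carrying it to the bowl.

Emit:
arm_command([
  [1,-0.03,0.01,0,0,0,0],
  [1,-0.045,0.016,0,0,0,0],
  [1,-0.05,0.018,0,0,0,0],
  [1,-0.05,0.018,0,0,0,0],
  [1,-0.05,0.018,0,0,0,0],
  [1,-0.05,0.018,0,0,0,0],
  [1,-0.055,0.018,0,0,0,0],
  [1,-0.045,0.005,0.005,0,0,0],
  [1,-0.045,0.005,0.005,0,0,0],
  [1,-0.045,0.005,0.005,0,0,0],
])

```text
clock: 7.08
tool_pos: [0.4731, -0.1559, 0.2457]
orientation: [0.8, 0.6, -0.001, -0.001]
contact_force: [1.3, 1.1, -0.4]
finger_gap: 0.0241
grasp_force: 59.0
```

Emit:
arm_command([
  [1,-0.045,0.005,0.005,0,0,0],
  [1,-0.045,0.005,0.005,0,0,0],
  [1,-0.045,0.005,0.005,0,0,0],
  [1,-0.03,0.004,0.005,0,0,0],
  [1,-0.015,0.002,0.005,0,0,0],
  [1,0,0,0,0,0,0],
  [1,0,0,0,0,0,0],
])

```text
clock: 7.95
tool_pos: [0.4445, -0.3324, 0.222]
orientation: [0.8, 0.6, -0.0, -0.001]
contact_force: [1.0, -0.2, -1.9]
finger_gap: 0.0241
grasp_force: 59.0
```

```bash
python3 plan.py 0.05 0.449,-0.3335,0.16,1.29| sed 's/np.float64//g' | uniq -c; python3 - <<'E'
from h import *
from b2 import circ
st=robot.observe()
for c in ('top','side'):
    p,d=robot.capture(c); M=model(c); vv,uu=np.mgrid[:420,:560]; X=pts(M,np.c_[uu.ravel(),vv.ravel()],d.ravel()).reshape(420,560,3)
    H,S,V=[cv2.cvtColor(p,cv2.COLOR_RGB2HSV)[...,i].astype(int) for i in range(3)]
    y=(H>22)&(H<35)&(S>150)&(V>90)&(X[...,1]<-.2)&(X[...,2]>.1)
    Y=X[y]; f=np.linalg.lstsq(np.c_[Y[:,:2]-Y[:,:2].mean(0),np.ones(len(Y))],Y[:,2],rcond=None)[0]
    hull=cv2.convexHull(Y[:,:2].astype(np.float32)).reshape(-1,2)
    print(c,y.sum(),'z',np.median(Y[:,2]).round(4),'slope',f[:2].round(3),circ(hull),'tcp',st['tool_pos'].round(4))
E
```

```text
1 at [ 0.4445 -0.3324  0.222 ] ang 1.2875 tilt [-0.0008  0.001 ] F [ 1.  -0.2 -1.9] t 7.95
      1 -> 0.449,-0.3335,0.16,1.29 2 rows
      2 [(0.0001), (0.0023), (0.031)] -0.001
top 963 z 0.2141 slope [-0.001  0.004] [ 0.4443 -0.3313  0.0622] tcp [ 0.4445 -0.3324  0.222 ]
side 3191 z 0.2161 slope [-0.191 -0.868] [ 0.4429 -0.3412  0.0642] tcp [ 0.4445 -0.3324  0.222 ]
```

Emit:
arm_command([
  [1,0,0.002,0.03,0,0,0],
  [1,0,0.002,0.03,0,0,0],
  [1,0,0,0.012,0,0,0],
  [1,0,0,0.006,0,0,0],
  [1,0,0,0,0,0,0],
])

```text
clock: 8.68
tool_pos: [0.4487, -0.3347, 0.1448]
orientation: [0.8, 0.6, 0.0, 0.0]
contact_force: [0.3, -0.3, -1.6]
finger_gap: 0.0243
grasp_force: 59.1
```

Emit:
arm_command([
  [1,0,0,0.004,0,0,0],
  [1,0,0,0.004,0,0,0],
  [1,0,0,0.003,0,0,0],
  [1,0,0,0,0,0,0],
])

```text
clock: 9.18
tool_pos: [0.4482, -0.3346, 0.1331]
orientation: [0.8, 0.6, -0.0, -0.0]
contact_force: [0.0, -0.4, -2.0]
finger_gap: 0.0241
grasp_force: 59.1
```

Emit:
arm_command([
  [1,0,0,0.001,0,0,0],
  [1,0,0,0.001,0,0,0],
  [1,0,0,0,0,0,0],
])

```text
clock: 9.55
tool_pos: [0.4484, -0.3348, 0.1318]
orientation: [0.8, 0.6, 0.0, 0.0]
contact_force: [-0.7, 1.1, 3.7]
finger_gap: 0.0245
grasp_force: 59.6
```

Contact at the expected height, and force has turned upward. I'm opening the fingers and lifting clear.

Emit:
arm_command([
  [-1,0,0,0,0,0,0],
  [-1,0,0,0,0,0,0],
  [-1,0,0,0,0,0,0],
  [-1,0,0,0,0,0,0],
  [-1,0,0,-0.02,0,0,0],
  [-1,0,0,-0.03,0,0,0],
  [-1,0,0,-0.05,0,0,0],
  [-1,-0.03,0,-0.03,0,0,0],
  [-1,-0.03,0,0,0,0,0],
  [-1,0,0,0,0,0,0],
])

```text
clock: 10.8
tool_pos: [0.4312, -0.3938, 0.2617]
orientation: [0.801, 0.599, 0.0, 0.001]
contact_force: [-0.6, 1.0, 0.3]
finger_gap: 0.0851
grasp_force: 0.0
```

```bash
cat > w2.py <<'E'
from h import *
from b2 import circ,comp
st=robot.observe()
for c in ('wrist','top'):
    p,d=robot.capture(c); M=model(c,st); vv,uu=np.mgrid[:420,:560]; X=pts(M,np.c_[uu.ravel(),vv.ravel()],d.ravel()).reshape(420,560,3)
    H,S,V=[cv2.cvtColor(p,cv2.COLOR_RGB2HSV)[...,i].astype(int) for i in range(3)]
    y=comp((H>22)&(H<35)&(S>150)&(V>90)&(X[...,1]<-.2)&(X[...,2]>.1)); Y=X[y]
    f=np.linalg.lstsq(np.c_[Y[:,:2]-Y[:,:2].mean(0),np.ones(len(Y))],Y[:,2],rcond=None)[0]
    cn=max(cv2.findContours(y.astype(np.uint8),0,1)[0],key=len).reshape(-1,2); cn=cn[(cn.min(1)>3)&(cn[:,0]<556)&(cn[:,1]<416)]
    print(c,y.sum(),'z',np.median(Y[:,2]).round(4),'slope',f[:2].round(3),circ(onz(M,cn,.123)),'tcp',st['tool_pos'].round(4),st['clock'])
    if c=='wrist': cv2.imwrite('pics/w2.png',p[:,:,::-1])
E
python3 w2.py; python3 plan.py 0.055 0.5,-0.2,0.24,1.29 0.61,-0.05,0.24,1.29
```

```text
wrist 18624 z 0.1236 slope [0.002 0.006] [ 0.4471 -0.3356  0.0641] tcp [ 0.4312 -0.3938  0.2617] 10.8
top 1485 z 0.124 slope [0.003 0.001] [ 0.4481 -0.3359  0.0628] tcp [ 0.4312 -0.3938  0.2617] 10.8
at [ 0.4312 -0.3919  0.2608] ang 1.286 tilt [-0.0007  0.001 ] F [-0.4  1.  -0.3] t 10.9
-> 0.5,-0.2,0.24,1.29 4 rows
[np.float64(0.0509), np.float64(0.003), np.float64(0.0052)] -0.001
[np.float64(0.0509), np.float64(0.0031), np.float64(0.0052)] -0.001
[np.float64(0.0509), np.float64(0.0031), np.float64(0.0052)] -0.001
[np.float64(0.0509), np.float64(0.0032), np.float64(0.0052)] -0.001
-> 0.61,-0.05,0.24,1.29 4 rows
[np.float64(0.0437), np.float64(0.016), np.float64(-0.0)] 0.0
[np.float64(0.0437), np.float64(0.016), np.float64(-0.0)] 0.0
[np.float64(0.0437), np.float64(0.016), np.float64(-0.0)] 0.0
[np.float64(0.0437), np.float64(0.016), np.float64(-0.0)] 0.0
```

View pics/w2.png

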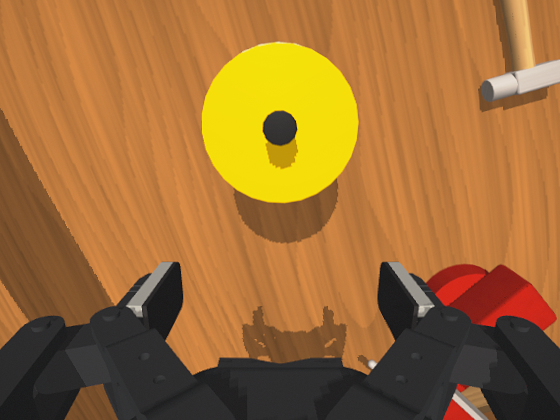

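The cover is seated: flange top at 0.1236, slope below 0.01, and centre within about 4 mm of the rim centre. In the wrist view it is at (280,122), level, and the fingers are free. Next is the control.

Emit:
arm_command([
  [-1,0.03,0.002,0.003,0,0,0],
  [-1,0.05,0.003,0.005,0,0,0],
  [-1,0.05,0.003,0.005,0,0,0],
  [-1,0.05,0.003,0.005,0,0,0],
  [-1,0.05,0.008,0.005,0,0,0],
  [-1,0.043,0.016,0.01,0,0,0],
  [-1,0.043,0.016,0.01,0,0,0],
  [-1,0.025,0.012,0.01,0,0,0],
  [-1,0,0,0,0,0,0],
  [-1,0,0,0,0,0,0],
])

```text
clock: 12.15
tool_pos: [0.5868, -0.0823, 0.208]
orientation: [0.8, 0.6, -0.001, -0.0]
contact_force: [-0.3, -0.3, 0.0]
finger_gap: 0.0854
grasp_force: 0.0
```

```bash
cat > w3.py <<'E'
from h import *
st=robot.observe(); p,d=robot.capture('wrist'); M=model('wrist',st); cv2.imwrite('pics/w3.png',p[:,:,::-1]); print(st['tool_pos'].round(4),st['clock'])
vv,uu=np.mgrid[:420,:560]; X=pts(M,np.c_[uu.ravel(),vv.ravel()],d.ravel()).reshape(420,560,3)
H,S,V=[cv2.cvtColor(p,cv2.COLOR_RGB2HSV)[...,i].astype(int) for i in range(3)]
b=(H>98)&(H<122)&(S>110)&(X[...,2]>.04)&(X[...,2]<.05)
(q,s,a)=cv2.minAreaRect(X[b][:,:2].astype(np.float32)*1000); print('box',np.round(q,1),np.round(s,1),a,np.median(X[b][:,2]).round(4))
rr=((H<8)|(H>172))&(S>150)&(abs(X[...,0]-.63)<.06)&(abs(X[...,1]+.03)<.06)&(X[...,2]>.05); t=rr&(X[...,2]>.098)
ux=np.array([np.cos(-.28),np.sin(-.28)]); uy=np.array([-ux[1],ux[0]])
def rep(n,Q):
    A=Q[:,:2]@np.c_[ux,uy]; lo,hi=np.percentile(A,[2,98],axis=0); print(n,len(Q),Q.mean(0).round(4),'ux',lo[0].round(4),hi[0].round(4),'uy',lo[1].round(4),hi[1].round(4),'mid',((lo+hi)/2).round(4),'z',np.median(Q[:,2]).round(4))
rep('griptop',X[t])
g=(H>45)&(H<90)&(S>90)&(V>60)&(X[...,2]>.047)&(X[...,2]<.06)
n,l,sx,_=cv2.connectedComponentsWithStats(g.astype(np.uint8))
for i in range(1,n):
    if sx[i,4]>30: rep('green',X[l==i])
w=(S<60)&(V>150)&(abs(X[...,0]-.62)<.06)&(abs(X[...,1]+.03)<.06)&(X[...,2]>.045)&(X[...,2]<.06)
if w.sum()>5: rep('white',X[w])
E
python3 w3.py
```

```text
[ 0.5868 -0.0823  0.208 ] 12.15
box [602.7 -18.6] [ 63.3 218.2] 73.77336883544922 0.0448
griptop 750 [ 0.6306 -0.0266  0.1053] ux 0.607 0.6206 uy 0.1354 0.1616 mid [0.6138 0.1485] z 0.1024
green 213 [0.5827 0.0202 0.0507] ux 0.5476 0.5613 uy 0.1756 0.1853 mid [0.5544 0.1804] z 0.0508
green 186 [ 0.5648 -0.0409  0.0508] ux 0.5472 0.5607 uy 0.1117 0.1216 mid [0.554  0.1166] z 0.0507
white 111 [ 0.6316 -0.0256  0.0519] ux 0.6123 0.616 uy 0.1225 0.1742 mid [0.6142 0.1484] z 0.0519
```

View pics/w3.png

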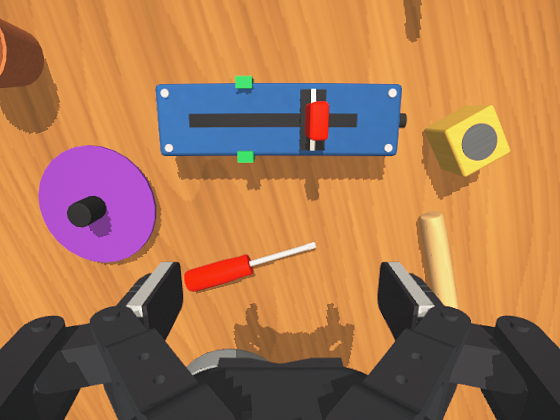

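The wrist view shows the control at (278,120), grip (317,120), white line (313,145) and green clips (244,82) and (245,157). Measured yaw is -0.283 and the pull to the mark is 59.9 mm. Grip top at 0.102 and foot at 0.052 both fit the text.

```bash
python3 plan.py 0.05 0.6311,-0.027,0.16,1.288 0.6311,-0.027,0.063,1.288 | sed 's/np.float64//g' | uniq -c
```

```text
1 at [ 0.5869 -0.0828  0.2083] ang 1.2868 tilt [-0.0007 -0.    ] F [ 0.5 -0.6  0.7] t 12.2
      1 -> 0.6311,-0.027,0.16,1.288 2 rows
      2 [(0.033), (0.0134), (0.0242)] -0.001
      1 -> 0.6311,-0.027,0.063,1.288 2 rows
      2 [(-0.0), (0.0), (0.0485)] -0.0
```

Emit:
arm_command([
  [-1,0.033,0.0135,0.024,0,0,0],
  [-1,0.033,0.0135,0.024,0,0,0],
  [-1,0,0,0,0,0,0],
  [-1,0,0,0.03,0,0,0],
  [-1,0,0,0.03,0,0,0],
  [-1,0,0,0.025,0,0,0],
  [-1,0,0,0.012,0,0,0],
  [-1,0,0,0,0,0,0],
])

```text
clock: 13.2
tool_pos: [0.6315, -0.0276, 0.0634]
orientation: [0.8, 0.6, -0.0, -0.0]
contact_force: [-0.9, 0.0, 0.6]
finger_gap: 0.0851
grasp_force: 0.0
```

Emit:
arm_command([
  [1,0,0,0,0,0,0],
  [1,0,0,0,0,0,0],
  [1,0,0,0,0,0,0],
  [1,0,0,0,0,0,0],
  [1,0,0,0,0,0,0],
  [1,0,0,0,0,0,0],
  [1,0,0,0,0,0,0],
])

```text
clock: 14.08
tool_pos: [0.6324, -0.0268, 0.0638]
orientation: [0.8, 0.6, 0.0, 0.0]
contact_force: [-0.2, -0.6, 5.4]
finger_gap: 0.0132
grasp_force: 59.4
```

```bash
python3 plan.py 0.02 0.5735,-0.0103,0.063,1.288 | sed 's/np.float64//g' | uniq -c
```

```text
1 at [ 0.6324 -0.0268  0.0638] ang 1.2869 tilt [ 0.0008 -0.    ] F [-0.2 -0.6  5.4] t 14.075
      1 -> 0.5735,-0.0103,0.063,1.288 4 rows
      3 [(-0.0002), (-0.0153), (0.0002)] -0.0
      1 [(-0.0001), (-0.0153), (0.0002)] -0.0
```

Emit:
arm_command([
  [1,0,-0.01,0,0,0,0],
  [1,0,-0.012,0,0,0,0],
  [1,0,-0.012,0,0,0,0],
  [1,0,-0.012,0,0,0,0],
  [1,0,-0.009,0,0,0,0],
  [1,0,-0.005,0,0,0,0],
  [1,0,0,0,0,0,0],
  [1,0,0,0,0,0,0],
  [1,0,0,0,0,0,0],
])

```text
clock: 15.2
tool_pos: [0.5771, -0.0107, 0.0638]
orientation: [0.8, 0.6, 0.002, 0.002]
contact_force: [8.4, -4.3, -2.8]
finger_gap: 0.0132
grasp_force: 59.3
```

```bash
sed -e 's/w3.png/w4.png/' -e 's/abs(X\[...,0\]-.6[23])<.06/abs(X[...,0]-.58)<.06/' -e 's/+.03)<.06/+.012)<.05/' w3.py > w4.py; python3 w4.py; python3 - <<'E'
from h import *
p,d=robot.capture('side'); cv2.imwrite('pics/s4.png',cv2.resize(p[200:300,240:400,::-1],(800,500)))
E
```

```text
[ 0.5771 -0.0107  0.0638] 15.2
box [602.6 -18.1] [ 63.4 218.1] 73.7156753540039 0.0447
griptop 2540 [ 0.5764 -0.0089  0.1022] ux 0.55 0.5628 uy 0.1364 0.1625 mid [0.5564 0.1495] z 0.1024
green 652 [0.5825 0.0205 0.0507] ux 0.5474 0.5607 uy 0.1753 0.1855 mid [0.554  0.1804] z 0.0508
white 230 [0.5818 0.0076 0.0515] ux 0.5548 0.5636 uy 0.153 0.1743 mid [0.5592 0.1636] z 0.0516
```

View pics/w4.png

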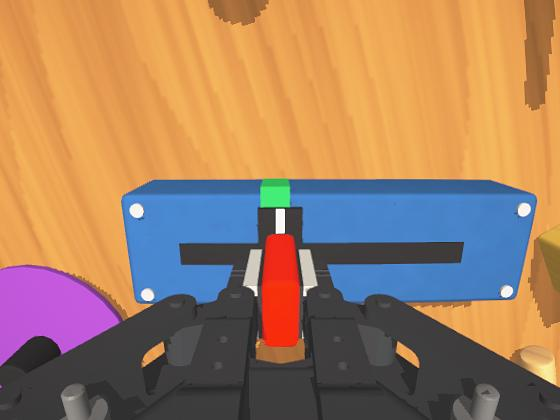

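View pics/s4.png

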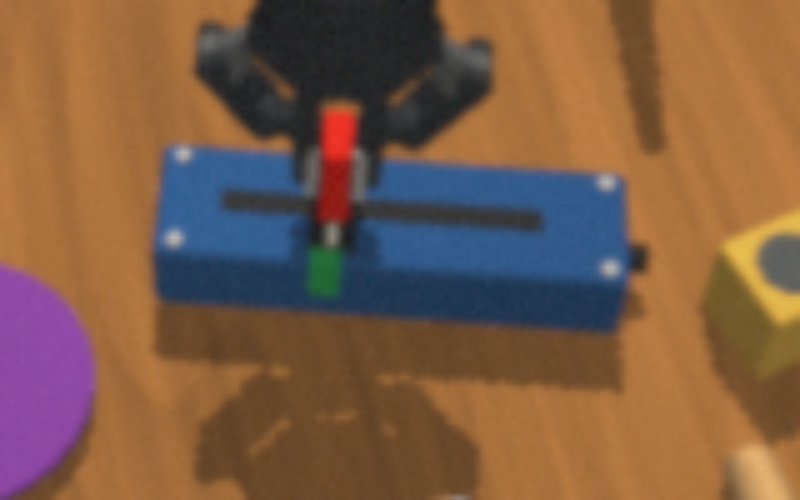

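The white line is at column 280 and the green clip spans 261–290, so the line is in the band, about 2 mm short of its middle. I'll nudge it 2 mm more.

Emit:
arm_command([
  [1,0,-0.002,0,0,0,0],
  [1,0,0,0,0,0,0],
  [1,0,0,0,0,0,0],
  [1,0,0,0,0,0,0],
  [1,0,0,0,0,0,0],
])

```text
clock: 15.92
tool_pos: [0.5753, -0.0102, 0.0638]
orientation: [0.8, 0.6, 0.002, 0.002]
contact_force: [9.2, -4.6, -2.1]
finger_gap: 0.0133
grasp_force: 59.3
```

```bash
python3 w4.py; python3 - <<'E'
from h import *
s=robot.observe(); print(s['contact_force'],s['joint_vel'].round(4),s['grasp_force'])
E
sed -i 's/(X\[...,2\]>.1))/(X[...,2]>.11))/; s/pics\/w2/pics\/w5/; s/(.wrist.,.top.)/("top",)/' w2.py; python3 w2.py
```

```text
[ 0.5753 -0.0102  0.0638] 15.925
box [602.6 -18.1] [ 63.4 218.1] 73.87245178222656 0.0447
griptop 2527 [ 0.5746 -0.0084  0.1022] ux 0.5482 0.5609 uy 0.1365 0.1626 mid [0.5546 0.1495] z 0.1024
green 650 [0.5826 0.0205 0.0507] ux 0.5473 0.5607 uy 0.1754 0.1855 mid [0.554  0.1804] z 0.0508
white 226 [0.5798 0.0083 0.0516] ux 0.5529 0.5569 uy 0.162 0.1744 mid [0.5549 0.1682] z 0.0517
[ 8.57132071 -4.21452424 -3.20984856] [ 0.0008  0.0019 -0.0014  0.0002  0.0001 -0.0001] 59.280123710632324
top 692 z 0.1241 slope [-0.004  0.001] [ 0.4637 -0.353   0.042 ] tcp [ 0.5752 -0.0102  0.0638] 15.975
```

The line is within 1 mm of the band's middle and at rest, held with about 59 N of grip. The cover is still at its height and level, though its top-view circle fit is partly hidden by the arm.

```bash
python3 -c "
from plant import robot; print(robot.sign_off())"
```

```text
the job is handed in; nothing more can be done
None
```

I handed the job in at about 16 s of the 56 s: the yellow cover is seated and level on the bowl and released, and the slide is held about 1 mm from the green band's middle; sign-off returned no verdict.

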